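# Click the painting turntable round to the log goblin

## Task

With a fingertip on the knurled knob in the middle of the painting turntable, turn it until it clicks into its next detent and the goblin carrying a long log crosswise stands at the bent wire index post, ready to be painted next. Turn by fingertip friction on the knob alone and then let go: the goblins stay standing on their places on the platter, untouched and not lifted, the platter itself is not touched, and the other things on the desk stay put.

Things in the scene. Friction and masses are not known exactly. Their poses are not given: they have to be found in the camera images.
- knob_top (a point): Centre of the flat top of the turntable's knurled aluminium knob, on the turning axis, 114 mm above the desk. The knob is a drum 90 mm across and 22 mm tall (too wide to pinch), on a 28 mm column; it turns with the platter about a vertical axis and gives no way downwards. It is the highest part of the turntable.
- carousel (a joint): Angle of knob and platter together, rad, anticlockwise seen from above; 0 at the start. Detents (clicks) at -1.571, 0 and +1.571, stops at +-1.85. Some 0.04 N m (plus drag when fast) takes it out of a detent: press down with about 4 to 8 N at 32 mm from the axis and sweep the fingertip in an arc; past half-way the detent draws it on into the next detent.
- turntable: The painting turntable: fixed steel drum base (196 mm across), black round platter (210 mm across, upper face 46 mm above the desk) carrying four goblins a quarter turn apart, and the knob above its middle. Origin: on the axis at desk height; x points towards the index post.
- index (a point): The place beside the index post: a point on the fixed base, 82 mm from the axis towards the post, 46 mm above the desk (platter's upper face). The index post is a bent steel wire 7 mm thick and 86 mm tall on a tongue of the base 130 mm from the axis, its top bent inwards.
- goblin_log: A 40 mm goblin of grey primed plastic glued on a steel bottle cap (31 mm across, 6 mm high), loose, 30 g; origin: centre of the cap's underside, z up, x the way it faces. The one carrying a thick log level across its chest: 80 mm long, 11 mm thick, overhanging the cap on both sides, 24 mm above the cap's underside. At the start it stands one place, a quarter turn, to either side of the index post.
- goblin_shield: A 40 mm goblin of grey primed plastic glued on a steel bottle cap (31 mm across, 6 mm high), loose, 30 g; origin: centre of the cap's underside, z up, x the way it faces. The one with a round shield in front; starts opposite the log carrier.
- goblin_club: A 40 mm goblin of grey primed plastic glued on a steel bottle cap (31 mm across, 6 mm high), loose, 30 g; origin: centre of the cap's underside, z up, x the way it faces. The one with a raised short club; starts at the index post.
- goblin_crouch: A 40 mm goblin of grey primed plastic glued on a steel bottle cap (31 mm across, 6 mm high), loose, 30 g; origin: centre of the cap's underside, z up, x the way it faces. The crouching one with a bag on its back, 34 mm tall; starts on the side away from the index post.
- pin_vice: Steel pin vice, 105 mm long, 15 mm thick, lying loose on the desk beside the turntable; bystander. Origin under its middle.
- primer_pot: Small closed paint pot, 36 mm across and 36 mm tall, standing loose on the desk beside the turntable; bystander. Origin: centre of its underside.
- seat0 (a point): Seat 0 of the platter (grey ring 37 mm across, flush), centre, on the upper face 82 mm from the axis; turns with it; at the index post at the start.
- seat1 (a point): Seat 1 of the platter (grey ring 37 mm across, flush), centre, on the upper face 82 mm from the axis; turns with it; a quarter turn anticlockwise from seat 0.
- seat2 (a point): Seat 2 of the platter (grey ring 37 mm across, flush), centre, on the upper face 82 mm from the axis; turns with it; opposite seat 0.
- seat3 (a point): Seat 3 of the platter (grey ring 37 mm across, flush), centre, on the upper face 82 mm from the axis; turns with it; a quarter turn clockwise from seat 0.
There are look-alikes about, which are no part of the job. Leave any red look-alike of the goblin_club alone. What is meant by the turntable is not green, and is the larger of those in its own colour.

How it is judged:
On the way:
1. a finger is on the knob and has turned it out of the starting detent (contact force between the fingers and carousel_c2 above 0.5 N and (value of joint carousel above 0.3 rad or value of joint carousel below -0.3 rad)), for 0.1 s.
At the end, for the whole second after the job is handed in: The turntable rests in the detent (within 0.1 rad) that puts the log goblin at the index post (within 14 mm); all goblins upright and within 12 mm of their own seats; pin vice and primer pot within 15 mm of where they were (horizontal distance between goblin_log and index below 0.014 m and (value of joint carousel between -1.671 and -1.471 rad or value of joint carousel between 1.471 and 1.671 rad) and velocity of joint carousel between -0.05 and 0.05 rad/s and (distance between goblin_log and seat1 below 0.012 m or distance between goblin_log and seat3 below 0.012 m) and angle between each of goblin_log, goblin_shield, goblin_club, goblin_crouch's own z axis and vertical below 0.1 rad and (distance between goblin_shield and seat1 below 0.012 m or distance between goblin_shield and seat3 below 0.012 m) and distance between goblin_club and seat0 below 0.012 m and distance between goblin_crouch and seat2 below 0.012 m and distance of each of pin_vice, primer_pot from where it was at the start of the episode below 0.015 m); the robot touches nothing.
It fails at once if a goblin is lifted or slides more than 12 mm off its seat (not (distance between goblin_log and seat1 below 0.012 m or distance between goblin_log and seat3 below 0.012 m) or not (distance between goblin_shield and seat1 below 0.012 m or distance between goblin_shield and seat3 below 0.012 m) or not (distance between goblin_club and seat0 below 0.012 m) or not (distance between goblin_crouch and seat2 below 0.012 m)).
It fails at once if a goblin tips over (angle between any of goblin_log, goblin_shield, goblin_club, goblin_crouch's own z axis and vertical above 0.3 rad).
It fails at once if the robot touches a goblin (contact force between any of the fingers, the arm and goblin_log above 0.3 N or contact force between any of the fingers, the arm and goblin_shield above 0.3 N or contact force between any of the fingers, the arm and goblin_club above 0.3 N or contact force between any of the fingers, the arm and goblin_crouch above 0.3 N).
It fails at once if the robot touches the platter instead of the knob (contact force between any of the fingers, the arm and carousel_c0 above 0.5 N).
It fails at once if the pin vice or the primer pot is moved more than 15 mm (distance of any of pin_vice, primer_pot from where it was at the start of the episode above 0.015 m).
It also fails if it takes over 32 s, if anything falls off the work surface, if the arm or the gripper's body presses on something with over 40 N, if the wrist force passes 120 N, or if a joint passes its speed limit or range.

## Robot

A 7-joint arm with a two-finger parallel gripper is mounted at the origin on the work surface. World frame = base frame: x ahead of the robot, y to its left, z up, the work surface at z = 0. Lengths are in m, angles in rad, forces in N, time in s.
With the tool pointing down it reaches from about 0.4 to 0.875 m from the base axis. Payload 19.3 kg.
Tool frame: the origin (TCP) lies at the very end of the fingers, on their centre line; the grasp point (between the pads) lies 19 mm behind it; z points along the fingers, y is the direction in which the jaws open and shut (so a half turn about z gives the same grasp; the last joint's range is limited). The gripper opens to 85 mm and grips with 20 to 120 N. Pads are 22 mm wide; open, the fingers measure 114 mm over their backs; the gripper's body (76 mm by 85 mm) begins 54 mm behind the grasp point. The pads swing forward as they close: fully open they stand 13 mm farther back than shut.
Start: joints at [-1.32, 0.521, -0.036, 1.599, 0.021, 1.021, -0.113], TCP at [0.197, 0.593, 0.231] pointing down, gripper open.
Joint ranges: [-2.91, 2.91], [-0.3, 2.13], [-1.5, 1.42], [0.17, 2.43], [-1.26, 4.41], [0.16, 1.93], [-2.52, 2.52]. Speed limits (rad/s): [1.89, 1.89, 2.39, 2.39, 3.01, 3.01, 3.01].

## Interface

Orientations are given as [roll, pitch, yaw] about the fixed x, y, z axes, in that order (R = Rz(yaw) Ry(pitch) Rx(roll)).
In Python, from workcell import bot, vision, job_done gives the robot as it stands.
- The arm moves only by the tool arm_command, never from a script. Its arguments are lists of equal length, an entry for each row: "gripper": the finger opening in cm, from 0 to 8.54; "slide": the shift along the tool's x, y, z in cm, a list of three; "turn": the turn, a rotation vector about the tool's x, y, z in degrees, a list of three. A call has 1 to 5 rows; each row is the pose to reach, as a shift and turn from the pose commanded when the call began, along the tool's axes at that moment; what a row does not reach only later rows make up. A row lasts 1/8 s, in which the tool goes at most 62.5 mm and 10.7 degrees, less where a joint would pass 70% of its speed; a pose out of reach is approached as far as the arm can. A call with a gripper value outside its range is refused whole. The fingers move at their own pace and stop on an object; "force" is the grip in N (left out, the last holds). Time passes only in rows, so rows that repeat a pose let the fingers close. It gives the time, the measured TCP pose, the force and the opening at its end, in the units of the state.
- bot.observe(): the state, without advancing time (a new reading comes with each control period).
- vision.grab_frame(name): name is "scene" or "top" or "wrist"; returns the picture (480x640x3 uint8, blue, green, red); there is no depth.
- vision.camera_model(name): a dict with "mtx" (3x3 intrinsics, pixels), "k1" (the pictures are not rectified: a ray, as slopes to the right and down, at radius r is drawn at 1 + k1 r^2 times it, then the intrinsics apply), "T" (4x4, takes a point from camera to world coordinates). Camera axes: x right, y down, z forward; pixel columns grow to the right and rows downward; lengths in m; the calibration is good to about 2 mm. A picture is of the moment at which its call begins: read the wrist's pose just before it. camera_model takes no time and is no camera call; for the wrist camera it gives the pose at the moment of the call.
- job_done(): hands the job in, once; it reports no verdict.
The state is a dict: "clock": time; "qpos": joint angles; "qd": joint speeds; "joint_efforts": joint torques, N m; "position": TCP position; "tool_rot": TCP orientation; "force": force on the tool from outside, world axes, zero at the start; "moment": the same for the moment, N m; "grip_width": finger opening in m.
Only numpy, scipy, OpenCV 4.12 (cv2) and the standard library are available. Lean on these libraries where they do the work, as an engineer would, in place of code of your own. Each camera call takes 0.05 s, during which the arm holds its last target. There are 200 camera calls.

## Working session

There is one attempt and no reset: what is moved stays moved. The work goes in short steps, Python scripts to look and compute and a tool call to move; the robot and the scene stay as the last step left them, time stands still between calls to the robot, and variables do not carry over. Pictures are saved under pics/ and viewed, about 8 in all and at most 12, crops included, and the job is handed in when it is done.

Besides the shell and the picture viewer there is one more tool, called after ">>>" as name(argument=value, ...) on one line, values as JSON. arm_command: Moves the arm, as the interface text tells. Its arguments: {"type":"object","properties":{"gripper":{"type":"array","items":{"type":"number"}},"slide":{"type":"array","items":{"type":"array","items":{"type":"number"}}},"turn":{"type":"array","items":{"type":"array","items":{"type":"number"}}},"force":{"type":"number"}},"required":["gripper","slide","turn"]}

```bash
mkdir -p pics; ls; python3 - <<'E'
from workcell import bot,vision
import cv2,numpy as np
for n in("scene","top"):
    f=vision.grab_frame(n);cv2.imwrite(f"pics/{n}0.png",f)
    m=vision.camera_model(n);print(n,np.round(m["mtx"],1).tolist(),m["k1"],np.round(m["T"],3).tolist())
s=bot.observe();print({k:np.round(v,3).tolist() for k,v in s.items()})
E
```

```text
pics
scene [[583.0, 0.0, 320.4], [0.0, 583.0, 247.7], [0.0, 0.0, 1.0]] -0.13999306999518135 [[-0.542, 0.623, -0.564, 1.019], [0.84, 0.414, -0.35, 0.37], [0.015, -0.664, -0.748, 0.768], [0.0, 0.0, 0.0, 1.0]]
top [[570.9, 0.0, 322.5], [0.0, 570.9, 237.4], [0.0, 0.0, 1.0]] -0.16507043961880202 [[-0.029, -0.983, 0.179, 0.33], [-1.0, 0.026, -0.015, 0.049], [0.01, -0.179, -0.984, 1.187], [0.0, 0.0, 0.0, 1.0]]
{'clock': 0.1, 'qpos': [-1.32, 0.522, -0.036, 1.6, 0.021, 1.021, -0.113], 'qd': [-0.001, 0.002, 0.001, -0.002, -0.001, -0.001, -0.001], 'joint_efforts': [0.002, -92.848, 1.984, -37.053, 0.018, 0.005, 0.0], 'position': [0.197, 0.593, 0.231], 'tool_rot': [-3.141, 0.0, 2.821], 'force': [-0.203, 0.36, 0.243], 'moment': [0.005, -0.035, 0.015], 'grip_width': 0.085}
```

View pics/top0.png

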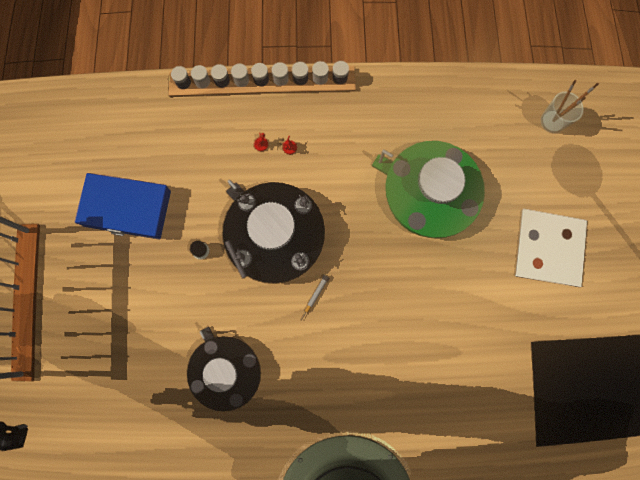

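View pics/scene0.png

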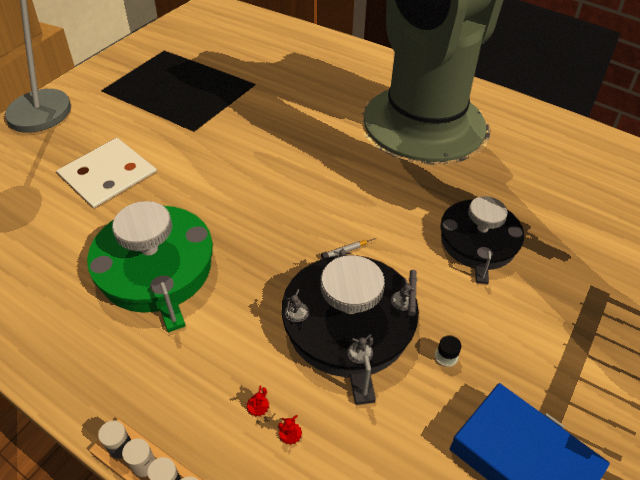

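The top view shows three turntables: large black with goblins (271,226), green (442,180), and small black (219,374). The target is the large black one, with its post at (235,188) and the primed grey log carrier at (235,258). The red goblins at (261,143) and (289,146) are look-alikes. The log carrier stands anticlockwise of the post, so the knob must turn clockwise, to -1.571.

```bash
cat > h.py <<'E'
import cv2,numpy as np
from scipy.spatial.transform import Rotation as R
def cast(m,uv,z):
    d=np.array([[uv[0]-m["mtx"][0][2],uv[1]-m["mtx"][1][2]]])/m["mtx"][0][0]
    p=cv2.undistortPoints(np.array([[uv]],float),np.array(m["mtx"]),np.array([m["k1"],0,0,0.]))[0,0]
    T=np.array(m["T"]);r=T[:3,:3]@[p[0],p[1],1];o=T[:3,3]
    return o+r*(z-o[2])/r[2]
def knob(f,seed):
    hsv=cv2.cvtColor(f,cv2.COLOR_BGR2HSV)
    k=((hsv[...,1]<50)&(hsv[...,2]>120)).astype(np.uint8)
    k=cv2.morphologyEx(k,cv2.MORPH_OPEN,np.ones((5,5),np.uint8))
    n,l,s,c=cv2.connectedComponentsWithStats(k);i=l[seed[1],seed[0]]
    return c[i],s[i].tolist()
E
python3 - <<'E'
from h import *
from workcell import bot,vision
f=cv2.imread("pics/top0.png");m=vision.camera_model("top")
c,s=knob(f,(271,226));K=cast(m,c,.114);print(c,s,K)
print("edge",cast(m,(s[0],c[1]),.114),cast(m,(s[0]+s[2],c[1]),.114))
for n,p,z in(("post foot",(230,183),.03),("log",(235,258),.07),("g2",(246,203),.07)):print(n,cast(m,p,z)-K)
g=cv2.imread("pics/scene0.png");c2,s2=knob(g,(352,280));print(c2,s2,cast(vision.camera_model("scene"),(352,279),.114))
st=bot.observe();t=R.from_euler("xyz",st["tool_rot"]);print("shift tool cm",t.inv().apply(np.r_[K[:2],.19]-st["position"])*100)
cv2.imwrite("pics/crop.png",np.hstack([cv2.resize(f[160:300,200:350],None,fx=2.6,fy=2.6,interpolation=2),cv2.resize(g[235:415,265:450],(390,364))]))
E
```

```text
[270.06371681 224.94867257] [247, 202, 47, 46, 1695] [0.55132175 0.1330886  0.114     ]
edge [0.55253982 0.17748982 0.114     ] [0.55007535 0.08714295 0.114     ]
post foot [ 0.10984984  0.0901848  -0.084     ]
log [-0.05579088  0.07388384 -0.044     ]
g2 [ 0.05557553  0.05153854 -0.044     ]
[319.5 239.5] [0, 0, 640, 480, 307200] [0.55169201 0.13338988 0.114     ]
shift tool cm [-48.12085702 -32.44946535   4.11389434]
```

View pics/crop.png

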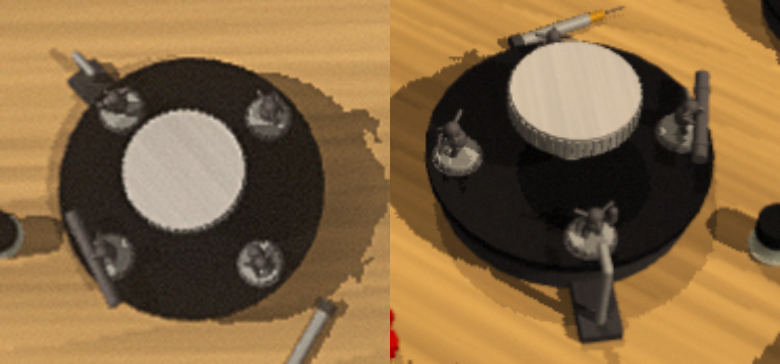

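The crop confirms it: the large black turntable has the log carrier lower left, anticlockwise of the post. Both views put the knob at (0.551, 0.133), and it measures 90 mm across. I'll straddle the top with the fingers half open, centred on the axis, and turn.

>>> arm_command(gripper=[5.5, 5.5, 5.5, 5.5, 5.5], slide=[[-4.8, -3.2, 0], [-9.6, -6.5, 0], [-14.4, -9.7, 0], [-19.2, -13, 0], [-24, -16.2, 0]], turn=[[0, 0, 0], [0, 0, 0], [0, 0, 0], [0, 0, 0], [0, 0, 0]])

```text
clock: 0.72
position: [0.3746, 0.362, 0.2312]
tool_rot: [-3.141, -0.0, 2.821]
force: [0.1, 0.9, 0.5]
grip_width: 0.0549
```

```bash
cat > st.py <<'E'
from h import *
from workcell import bot
s=bot.observe();t=R.from_euler("xyz",s["tool_rot"])
print({k:np.round(v,3).tolist() for k,v in s.items() if k not in("joint_efforts","qd")})
print("tool cm to knob",np.round(t.inv().apply(np.r_[.5515,.1332,.114]-s["position"])*100,2))
E
python3 st.py
```

```text
{'clock': 0.725, 'qpos': [-0.895, 0.357, 0.016, 1.874, -0.007, 0.911, 0.375], 'position': [0.375, 0.362, 0.231], 'tool_rot': [-3.141, -0.0, 2.821], 'force': [0.129, 0.935, 0.522], 'moment': [0.063, -0.001, 0.017], 'grip_width': 0.055}
tool cm to knob [-24.   -16.13  11.73]
```

>>> arm_command(gripper=[5.5, 5.5, 5.5, 5.5, 5.5], slide=[[-4.8, -3.2, 0], [-9.6, -6.5, 1], [-14.4, -9.7, 2], [-19.2, -13, 3], [-24, -16.1, 4]], turn=[[0, 0, 0], [0, 0, 0], [0, 0, 0], [0, 0, 0], [0, 0, 0]])

```text
clock: 1.35
position: [0.5516, 0.1335, 0.1909]
tool_rot: [-3.141, -0.0, 2.821]
force: [1.3, 0.2, 0.3]
grip_width: 0.0552
```

>>> arm_command(gripper=[5.5, 5.5, 5.5], slide=[[0, 0, 1.5], [0, 0, 3], [0, 0, 3]], turn=[[0, 0, 0], [0, 0, 0], [0, 0, 0]])

```text
clock: 1.72
position: [0.5496, 0.1361, 0.1602]
tool_rot: [-3.141, -0.002, 2.822]
force: [-0.3, -0.5, 0.4]
grip_width: 0.0549
```

```bash
python3 st.py; python3 - <<'E'
from workcell import vision
import cv2,numpy as np
a=vision.grab_frame("scene");w=vision.grab_frame("wrist")
cv2.imwrite("pics/w1.png",np.hstack([cv2.resize(a[150:410,220:560],(400,306)),cv2.resize(w,(400,306))]))
E
```

```text
{'clock': 1.725, 'qpos': [-0.408, 0.519, 0.085, 1.827, -0.059, 0.8, 0.958], 'position': [0.55, 0.136, 0.16], 'tool_rot': [-3.141, -0.002, 2.822], 'force': [-0.279, -0.453, 0.417], 'moment': [0.028, -0.016, -0.016], 'grip_width': 0.055}
tool cm to knob [-0.29 -0.21  4.61]
```

View pics/w1.png

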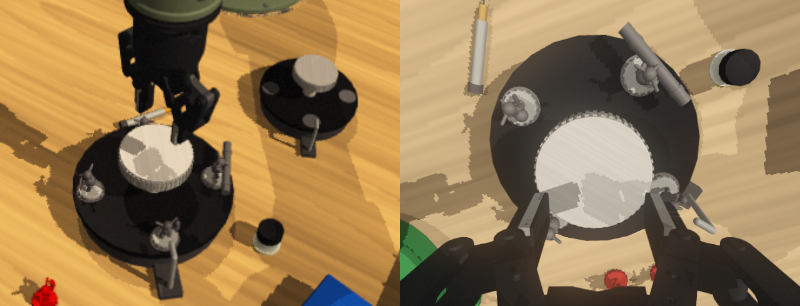

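>>> arm_command(gripper=[5.5, 5.5, 5.5, 5.5, 5.5], slide=[[-0.1, -0.1, 1.5], [-0.1, -0.1, 3], [-0.1, -0.1, 4], [-0.1, -0.1, 4.2], [-0.1, -0.1, 4.2]], turn=[[0, 0, 0], [0, 0, 0], [0, 0, 0], [0, 0, 0], [0, 0, 0]])

```text
clock: 2.45
position: [0.5514, 0.1339, 0.1193]
tool_rot: [-3.142, -0.0, 2.821]
force: [0.9, 0.2, 0.1]
grip_width: 0.055
```

```bash
python3 st.py
```

```text
{'clock': 2.45, 'qpos': [-0.398, 0.578, 0.077, 1.853, -0.065, 0.713, 0.966], 'position': [0.551, 0.134, 0.119], 'tool_rot': [-3.142, -0.0, 2.821], 'force': [0.871, 0.18, 0.109], 'moment': [-0.007, -0.027, -0.015], 'grip_width': 0.055}
tool cm to knob [-0.03 -0.07  0.53]
```

Centred within 1 mm. Next I'll go down slowly while watching the force.

>>> arm_command(gripper=[5.5, 5.5, 5.5, 5.5, 5.5], slide=[[0, 0, 0.1], [0, 0, 0.2], [0, 0, 0.3], [0, 0, 0.4], [0, 0, 0.5]], turn=[[0, 0, 0], [0, 0, 0], [0, 0, 0], [0, 0, 0], [0, 0, 0]])

```text
clock: 3.08
position: [0.5514, 0.134, 0.1143]
tool_rot: [3.142, 0.0, 2.821]
force: [0.9, 0.8, 0.1]
grip_width: 0.0549
```

>>> arm_command(gripper=[5.5, 5.5], slide=[[0, 0, 0.1], [0, 0, 0.1]], turn=[[0, 0, 0], [0, 0, 0]])

```text
clock: 3.32
position: [0.5513, 0.1339, 0.1132]
tool_rot: [-3.141, -0.0, 2.821]
force: [-0.5, -0.3, 0.1]
grip_width: 0.0551
```

>>> arm_command(gripper=[5.5, 5.5], slide=[[0, 0, 0.1], [0, 0, 0.1]], turn=[[0, 0, 0], [0, 0, 0]])

```text
clock: 3.58
position: [0.5513, 0.1339, 0.1122]
tool_rot: [-3.141, -0.0, 2.821]
force: [0.2, -0.3, 0.5]
grip_width: 0.055
```

>>> arm_command(gripper=[5.5, 5.5], slide=[[0, 0, 0.1], [0, 0, 0.1]], turn=[[0, 0, 0], [0, 0, 0]])

```text
clock: 3.82
position: [0.5513, 0.134, 0.1112]
tool_rot: [-3.142, -0.0, 2.821]
force: [-0.0, 0.2, 0.3]
grip_width: 0.0549
```

>>> arm_command(gripper=[5.5, 5.5], slide=[[0, 0, 0.1], [0, 0, 0.1]], turn=[[0, 0, 0], [0, 0, 0]])

```text
clock: 4.08
position: [0.5513, 0.1339, 0.1102]
tool_rot: [-3.141, -0.0, 2.821]
force: [0.1, 0.3, 0.2]
grip_width: 0.0548
```

>>> arm_command(gripper=[5.5, 5.5], slide=[[0, 0, 0.1], [0, 0, 0.1]], turn=[[0, 0, 0], [0, 0, 0]])

```text
clock: 4.32
position: [0.5515, 0.134, 0.11]
tool_rot: [3.141, 0.0, 2.821]
force: [-5.3, -1.0, 15.0]
grip_width: 0.0548
```

>>> arm_command(gripper=[5.5, 5.5], slide=[[0, 0, -0.04], [0, 0, -0.04]], turn=[[0, 0, 0], [0, 0, 0]])

```text
clock: 4.58
position: [0.5514, 0.134, 0.1101]
tool_rot: [3.141, 0.0, 2.821]
force: [-3.3, -1.5, 8.3]
grip_width: 0.055
```

Contact is at 8 N. Turning clockwise, which is positive about tool z.

>>> arm_command(gripper=[5.5, 5.5, 5.5, 5.5, 5.5], slide=[[0, 0, 0], [0, 0, 0], [0, 0, 0], [0, 0, 0], [0, 0, 0]], turn=[[0, 0, 2], [0, 0, 5], [0, 0, 9], [0, 0, 13], [0, 0, 17]])

```text
clock: 5.2
position: [0.5515, 0.1339, 0.1101]
tool_rot: [3.141, 0.0, 2.522]
force: [-1.5, -1.6, 7.3]
grip_width: 0.0551
```

```bash
python3 st.py; python3 - <<'E'
from workcell import vision
import cv2,numpy as np
a=vision.grab_frame("scene");w=vision.grab_frame("wrist")
cv2.imwrite("pics/w2.png",np.hstack([cv2.resize(a[150:410,220:560],(400,306)),cv2.resize(w,(400,306))]))
E
```

```text
{'clock': 5.2, 'qpos': [-0.454, 0.597, 0.157, 1.862, -0.138, 0.692, 0.733], 'position': [0.552, 0.134, 0.11], 'tool_rot': [3.141, 0.0, 2.522], 'force': [-1.542, -1.585, 7.333], 'moment': [-0.268, 0.436, 0.019], 'grip_width': 0.055}
tool cm to knob [-0.04 -0.06 -0.39]
```

View pics/w2.png

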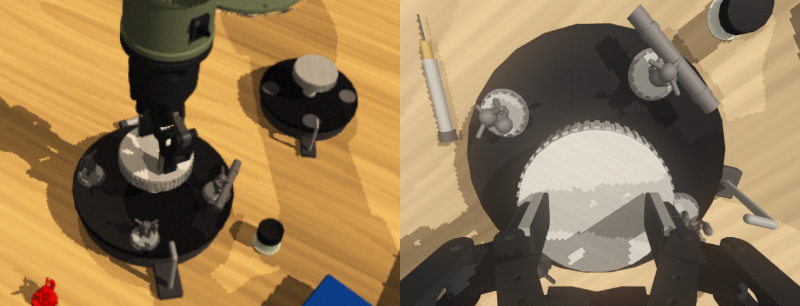

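The platter turns with the tool: the club goblin has left the post and the wrist view keeps its relation to the platter. Continuing.

>>> arm_command(gripper=[5.5, 5.5, 5.5, 5.5, 5.5], slide=[[0, 0, 0], [0, 0, 0], [0, 0, 0], [0, 0, 0], [0, 0, 0]], turn=[[0, 0, 4], [0, 0, 8], [0, 0, 12], [0, 0, 16], [0, 0, 20]])

```text
clock: 5.92
position: [0.5517, 0.1338, 0.1101]
tool_rot: [3.141, 0.0, 2.173]
force: [-0.3, -2.0, 6.7]
grip_width: 0.0548
```

>>> arm_command(gripper=[5.5, 5.5, 5.5, 5.5, 5.5], slide=[[0, 0, 0], [0, 0, 0], [0, 0, 0], [0, 0, 0], [0, 0, 0]], turn=[[0, 0, 4], [0, 0, 8], [0, 0, 12], [0, 0, 16], [0, 0, 20]])

```text
clock: 6.55
position: [0.5517, 0.1336, 0.1101]
tool_rot: [3.141, 0.0, 1.823]
force: [-0.6, -1.5, 6.1]
grip_width: 0.0546
```

>>> arm_command(gripper=[5.5, 5.5, 5.5, 5.5, 5.5], slide=[[0, 0, 0], [0, 0, 0], [0, 0, 0], [0, 0, 0], [0, 0, 0]], turn=[[0, 0, 4], [0, 0, 8], [0, 0, 12], [0, 0, 16], [0, 0, 20]])

```text
clock: 7.18
position: [0.5517, 0.1336, 0.1101]
tool_rot: [3.141, 0.0, 1.474]
force: [-0.4, -2.5, 6.5]
grip_width: 0.0552
```

```bash
python3 st.py; python3 - <<'E'
from workcell import vision
import cv2,numpy as np
a=vision.grab_frame("scene");w=vision.grab_frame("wrist")
cv2.imwrite("pics/w3.png",np.hstack([cv2.resize(a[150:410,220:560],(400,306)),cv2.resize(w,(400,306))]))
E
```

```text
{'clock': 7.175, 'qpos': [-0.651, 0.64, 0.444, 1.872, -0.401, 0.717, -0.074], 'position': [0.552, 0.134, 0.11], 'tool_rot': [3.141, 0.0, 1.474], 'force': [-0.383, -2.469, 6.495], 'moment': [-0.602, 0.203, -0.01], 'grip_width': 0.055}
tool cm to knob [-0.04 -0.02 -0.39]
```

View pics/w3.png

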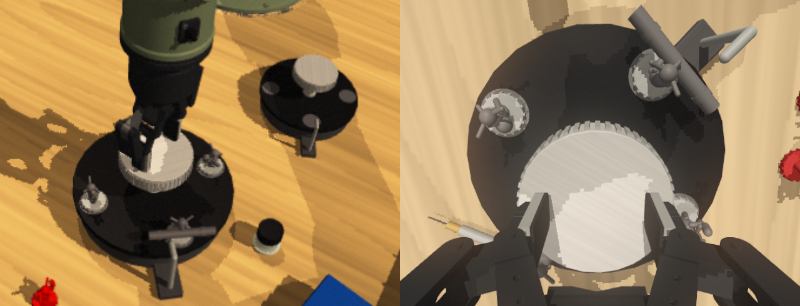

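The platter has turned 77° with no slip and the log is nearly at the post. 13° remains.

>>> arm_command(gripper=[5.5, 5.5, 5.5, 5.5, 5.5], slide=[[0, 0, 0], [0, 0, 0], [0, 0, 0], [0, 0, 0], [0, 0, 0]], turn=[[0, 0, 4], [0, 0, 8], [0, 0, 11], [0, 0, 13], [0, 0, 13]])

```text
clock: 7.9
position: [0.5518, 0.1335, 0.1101]
tool_rot: [3.141, 0.0, 1.249]
force: [-0.5, -2.8, 6.1]
grip_width: 0.0552
```

>>> arm_command(gripper=[5.5, 5.5, 5.5, 5.5, 5.5], slide=[[0, 0, -0.1], [0, 0, -0.4], [0, 0, -2], [0, 0, -5], [0, 0, -9]], turn=[[0, 0, 0], [0, 0, 0], [0, 0, 0], [0, 0, 0], [0, 0, 0]])

```text
clock: 8.52
position: [0.5511, 0.1338, 0.2012]
tool_rot: [-3.141, 0.001, 1.25]
force: [0.2, 0.2, 0.5]
grip_width: 0.055
```

>>> arm_command(gripper=[5.5, 5.5, 5.5, 5.5, 5.5], slide=[[0, 0, -5], [0, 0, -8], [0, 0, -8], [0, 0, -8], [0, 0, -8]], turn=[[0, 0, 0], [0, 0, 0], [0, 0, 0], [0, 0, 0], [0, 0, 0]])

```text
clock: 9.15
position: [0.551, 0.1339, 0.2791]
tool_rot: [-3.141, 0.001, 1.25]
force: [0.2, -0.6, -1.0]
grip_width: 0.055
```

```bash
python3 st.py; python3 - <<'E'
from workcell import vision
import cv2,numpy as np
a=vision.grab_frame("scene");w=vision.grab_frame("wrist")
cv2.imwrite("pics/w4.png",np.hstack([cv2.resize(a[150:410,220:560],(400,306)),cv2.resize(w,(400,306))]))
E
```

```text
{'clock': 9.15, 'qpos': [-0.801, 0.448, 0.649, 1.722, -0.302, 1.075, -0.375], 'position': [0.551, 0.134, 0.279], 'tool_rot': [-3.141, 0.001, 1.25], 'force': [0.232, -0.635, -0.97], 'moment': [-0.041, 0.009, -0.013], 'grip_width': 0.055}
tool cm to knob [-0.03  0.09 16.51]
```

View pics/w4.png

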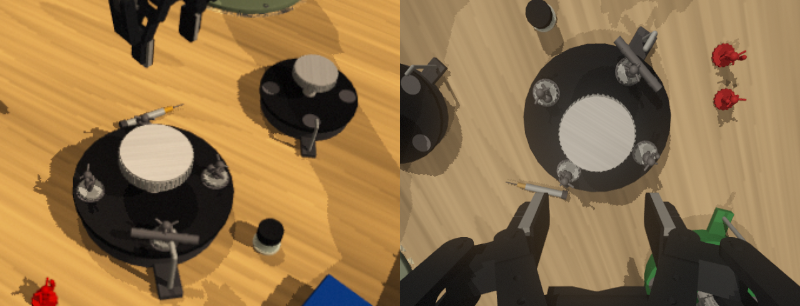

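The log carrier's cap is at scene pixel (360,354), where the club goblin's cap was at (360,350). The caps to the left (296,311) and right (402,303) match the earlier seat positions (297,312) and (401,300). All goblins are upright, the pot and pin vice have not moved, and the robot is clear.

```bash
python3 -c "
from workcell import job_done
print(job_done())"
```

```text
the job is handed in; nothing more can be done
None
```

The log goblin now stands at the index post, and I handed the job in after about 9 s of the 32 s. `job_done()` reports no verdict, so this rests on my own checks.

- **How it was done:** I set both half-open fingertips on top of the large black turntable's knob, centred on its axis. I pressed with about 6 to 8 N, turned it 90° clockwise into the -1.571 detent, then lifted straight up. On first contact the press reached 15 N for a moment before I eased it back.
- **Last checks by eye:**
  - The log goblin's cap sits within about 4 pixels of where the club goblin's cap was at the post.
  - The two caps I compared at the side seats match the starting seat positions within about 3 pixels.
  - All four goblins are upright.
  - The pin vice and primer pot look unmoved.
  - The gripper is clear, with the tool 165 mm above the knob.
- **Not measured:** I did not read the joint angle directly. The 90° comes from the tool's own turn (1.572 rad) and from the pictures. No check failed or disagreed.

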